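# Open the torch in the bench holder

## Robot

A 6-joint arm with a two-finger parallel gripper is mounted at the origin on the work surface. World frame = base frame: x ahead of the robot, y to its left, z up, the work surface at z = 0. Lengths are in mm, angles in degrees, forces in N, time in s.
With the tool pointing down it reaches from about 225 to 725 mm from the base axis. Payload 3.1 kg.
Tool frame: the origin (TCP) lies on the centre line of the jaws, within the pads' length; the fingertips stand env.finger_overhang ahead of it and the grasp point (between the pads) lies 3 mm ahead of it (env.finger_overhang is the distance from the TCP to the fingertips, in mm); z points along the fingers, y is the direction in which the jaws open and shut (so a half turn about z gives the same grasp; the last joint's range is limited). The gripper opens to 85 mm and grips with 20 to 120 N. Pads are 22 mm wide; open, the fingers measure 114 mm over their backs; the gripper's body (76 mm by 85 mm) begins 54 mm behind the grasp point. The pads swing forward as they close: fully open they stand 13 mm farther back than shut.
Start: joints at [64.813, 2.75, 5.684, 92.934, 0, 82.678], TCP at [161.063, 499.676, 253.312] pointing down, gripper open.
Joint ranges: [-166.93, 166.93], [-56.73, 111.36], [-69.38, 81.34], [-121.58, 131.49], [-85.45, 84.26], [-180, 180]. Speed limits (degrees/s): [159.86, 159.86, 180, 180, 180, 180].

## Interface

Orientations are given as a 3x3 rotation matrix whose columns are the frame's x, y, z axes.
In Python, from plant import env gives the robot as it stands.
- The arm moves only by the tool jog_arm, never from a script. Its argument "increments" is a list that holds one entry, the list of rows, each a list of 5 numbers: the shift along the world's x, y, z in mm, then the turn about the world's z in rad, then the closure, from -1 (fully open) to 1 (shut). A call has 1 to 5 rows; each row is the pose to reach, as a shift and turn from the pose commanded when the call began; what a row does not reach only later rows make up. A row lasts 1/10 s, in which the tool goes at most 50 mm and 8.59 degrees, less where a joint would pass 70% of its speed; a pose out of reach is approached as far as the arm can. A call with a gripper value outside its range is refused whole. The fingers move at their own pace and stop on an object; "grip_force" is the grip in N (left out, the last holds). Time passes only in rows, so rows that repeat a pose let the fingers close. It gives the time, the measured TCP pose, the force and the opening at its end, in the units of the state.
- env.sense(): the state, without advancing time (a new reading comes with each control period).
- env.read_camera(name): name is "scene" or "top"; returns a dict with "image" (420x560x3 uint8, blue, green, red), "depth" (420x560 float32, mm along the optical axis (not along the pixel's ray), 0 where there is no reading), "camera_matrix" (3x3 intrinsics, pixels), "R" (3x3) and "t" (3): a world point X has camera coordinates R X + t. Camera axes: x right, y down, z forward; pixel columns grow to the right and rows downward; lengths in mm; the calibration is good to about 2 mm. A picture is of the moment at which its call begins.
- env.sign_off(): hands the job in, once; it reports no verdict.
The state is a dict: "time": time; "qpos": joint angles; "qvel": joint speeds; "joint_torque": joint torques, N m; "position": TCP position; "eef_rot": TCP orientation; "contact_force": force on the tool from outside, world axes, zero at the start; "torque": the same for the moment, N m; "width": finger opening in mm.
Only numpy, scipy, OpenCV 4.12 (cv2) and the standard library are available. Lean on these libraries where they do the work, as an engineer would, in place of code of your own. Each camera call takes 0.05 s, during which the arm holds its last target.

## Task

The torch needs new batteries. Stand it upright, lamp head down, fully home in the square holder cup that is clamped to the edge of the bench, so that the cup keeps it from turning; then unscrew its tight end cap anticlockwise (a quarter turn or slightly more) until the threads let go, and lift it straight off. Finish still holding the cap level and straight above the open end of the torch, with about 3 cm of clear air between them, the torch still fully home in the cup; keep holding, put nothing down, and leave the bowl, bell and shoehorn where they are.

Things in the scene. Friction and masses are not known exactly. Their poses are not given: they have to be found in the camera images.
- torch_center (a point): Red plastic torch standing upright on its lamp head, 158 mm tall with the cap, about 330 g in all. Point on its axis, 79 mm above its underside; z axis up. Round barrel 42 mm wide up to 128 mm, above that a threaded neck inside the cap. White marks on the barrel just below the cap are at the torch's own +x and -x. It can be carried by its cap, which stays on until turned loose.
- torch_foot (a point): Centre of the flat underside of the torch's lamp head. The head is square, 54 by 54 mm, 40 mm tall, its sides along the torch's own x and y axes (white barrel marks at +x and -x).
- cap_center (a point): Round red end cap on top of the torch, 45 mm wide, 26 mm tall, closed on top. Point at its centre, 13 mm from top and rim; 145 mm above the torch's underside when screwed on. White marks at its own +x and -x, over two inner lugs. It starts with its x axis 87 to 109 degrees clockwise (from above) of the torch's x axis, held by friction, about 0.15 N m.
- cap_rim (a point): Centre of the cap's open lower rim; same axes as the cap. Turned 57 to 79 degrees anticlockwise, the cap comes free: its x axis is then within 30 degrees of the torch's x axis (marks near marks, either way round). A stop blocks it some 60 degrees further on, another blocks it clockwise. Pulled up before it is free, it takes the torch along.
- torch_mouth (a point): Centre of the open end of the torch's neck, 150 mm above its underside, hidden in the cap at first. A spring contact here pushes the cap up with about 12 N and lifts it a few mm when free; it then stands 8 mm above this point. The cap's rim is 18 mm below this point when screwed on, so the cap must rise 26 mm to be clear.
- holder_floor (a point): Fixed black plastic square cup on a steel clamp at the bench's far edge. Point at the centre of its inner floor, 46 mm above the bench. Inside 58 mm square, sides along its own x and y (the torch fits at any quarter turn); straight walls 18 mm above the floor, then a flared lip to 29 mm, about 84 mm over all. Fully home, the torch's foot is at this point.
- bowl: White ceramic key bowl, 120 mm in diameter, 45 mm tall, loose; origin at the centre of its underside. Leave it alone.
- bell: Chrome bike bell, 56 mm in diameter, 41 mm tall, loose; origin at the centre of its underside. Leave it alone.
- shoehorn: Wooden shoehorn lying flat, 185 mm long along its own x, 38 mm wide, loose; origin on its underside near its middle. Leave it alone.
Things that resemble listed ones, but are neither listed nor needed, are in the scene too. What is meant by the part that bears cap_center is not black, blue or grey, and is the larger of those in its own colour.

How it is judged:
By the outcome, as a careful person would: the job done as asked, in the order asked, and still so for the second after the job is handed in, while the arm keeps its last pose, push and grip.
It also fails if it takes over 51 s, if anything falls off the work surface, if the arm or the gripper's body presses on something with over 40 N, if the wrist force passes 120 N, or if a joint passes its speed limit or range.

## Working session

There is one attempt and no reset: what is moved stays moved. The work goes in short steps, Python scripts to look and compute and a tool call to move; the robot and the scene stay as the last step left them, time stands still between calls to the robot, and variables do not carry over. Pictures are saved under pics/ and viewed, and the job is handed in when it is done.

Besides the shell and the picture viewer there is one more tool, called after "Call:" in YAML: its name, and indented under it one key for each argument. jog_arm: Moves the arm, as the interface text tells. Its arguments: {"type":"object","properties":{"increments":{"type":"array"},"grip_force":{"type":"number"}},"required":["increments"]}

```bash
ls; mkdir -p pics; cat > h.py <<'E'
import numpy as np, cv2
from plant import env
def snap(tag):
    out={}
    for n in ("scene","top"):
        c=env.read_camera(n); out[n]=c
        cv2.imwrite(f"pics/{tag}_{n}.png",c["image"])
        np.savez(f"pics/{tag}_{n}.npz",**c)
    return out
def load(tag,n): return dict(np.load(f"pics/{tag}_{n}.npz"))
def onplane(c,u,v,z):
    K,R,t=c["camera_matrix"],c["R"],c["t"]
    d=R.T@np.linalg.solve(K,[u,v,1.]); o=-R.T@t
    return o+d*(z-o[2])/d[2]
def proj(c,X):
    p=c["camera_matrix"]@(c["R"]@np.asarray(X,float)+c["t"]); return p[:2]/p[2]
def cloud(c):
    K,R,t=c["camera_matrix"],c["R"],c["t"]; d=c["depth"]
    v,u=np.mgrid[:d.shape[0],:d.shape[1]]
    P=np.stack([(u-K[0,2])/K[0,0]*d,(v-K[1,2])/K[1,1]*d,d],-1)
    return (P-t)@R
E
python3 - <<'E'
from h import *
o=snap("a")
for n in o:
    c=o[n]; print(n,-c["R"].T@c["t"],c["R"][2])
s=env.sense(); print(s, env.finger_overhang)
E
```

```text
pics
scene [ 785.63799736 -552.09384066  853.77730796] [-0.29609765  0.57649587 -0.76156332]
top [ 358.27892841   15.52572851 1202.99390299] [ 0.12352191 -0.00801471 -0.99230948]
{'time': 0.1, 'qpos': array([ 6.48129777e+01,  2.79076111e+00,  5.59803101e+00,  9.29343347e+01,
       -2.58974146e-03,  8.26785537e+01]), 'qvel': array([-0.05099825, -0.01927673,  0.1904621 , -0.02960756,  0.1375895 ,
       -0.08402399]), 'joint_torque': array([ 1.83855846e-03, -3.39848149e+01,  3.20936894e+01,  1.57370704e-02,
       -1.45083800e-04, -2.90199416e-06]), 'position': array([160.85226123, 499.19770114, 252.19261691]), 'eef_rot': array([[-9.51778803e-01,  3.06783790e-01, -9.02893234e-04],
       [ 3.06785027e-01,  9.51776677e-01, -2.02608269e-03],
       [ 2.37783393e-04, -2.20537669e-03, -9.99997540e-01]]), 'contact_force': array([-0.94171827, -0.86074768, -0.22385504]), 'torque': array([ 0.02114709, -0.04935203, -0.01649978]), 'width': 85.3665374888715} 22.0
```

```bash
ls pics
```

```text
a_scene.npz
a_scene.png
a_top.npz
a_top.png
```

View pics/a_scene.png

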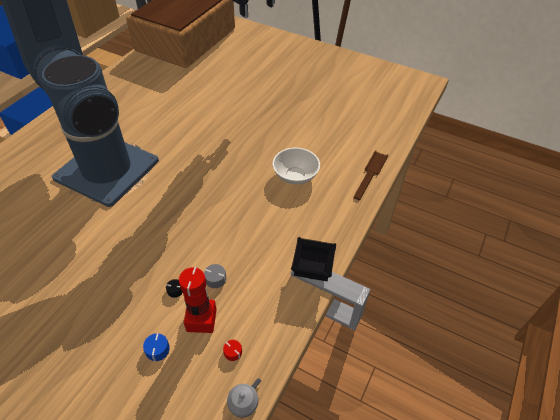

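View pics/a_top.png

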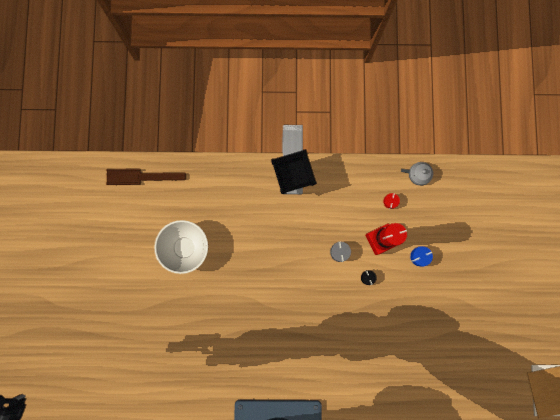

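The torch stands upright at top (385,238) with its cap at (395,234). The decoy caps are grey (340,251), black (369,278), blue (422,256) and a small red one (391,201). The holder is at (294,171). I'll zoom in and measure.

```bash
python3 - <<'E'
from h import *
c=load("a","top"); s=load("a","scene")
def crop(c,u0,v0,w,h,f): return cv2.resize(c["image"][v0:v0+h,u0:u0+w],None,fx=f,fy=f,interpolation=cv2.INTER_CUBIC)
a=crop(c,355,215,60,50,6);b=crop(c,262,140,60,60,6);d=crop(s,160,255,70,85,6);e=crop(s,285,230,60,60,6)
W=np.zeros((600,800,3),np.uint8)
def put(i,x,y,w,h): W[y:y+h,x:x+w]=cv2.resize(i,(w,h))
put(a,0,0,400,300*400//360//1 if 0 else 300);put(b,400,0,300,300);put(d,0,300,247,300);put(e,400,300,300,300)
cv2.imwrite("pics/z1.png",W)
for n,c in (("top",c),("scene",s)):
    P=cloud(c); im=c["image"].astype(int); hsv=cv2.cvtColor(c["image"],cv2.COLOR_BGR2HSV)
    red=((hsv[...,0]<8)|(hsv[...,0]>172))&(hsv[...,1]>180)&(hsv[...,2]>70)
    num,lab,st,ce=cv2.connectedComponentsWithStats(red.astype(np.uint8))
    for i in range(1,num):
        if st[i,4]>60:
            q=P[lab==i]; print(n,st[i],ce[i],np.percentile(q,[2,50,98],axis=0).round(0).tolist())
E
```

```text
top [383 193  17  16 188] [391.10638298 200.4893617 ] [[528.0, -276.0, 0.0], [543.0, -257.0, 20.0], [560.0, -243.0, 25.0]]
top [365 223  42  32 776] [386.27061856 237.25773196] [[423.0, -253.0, 5.0], [450.0, -222.0, 139.0], [478.0, -201.0, 162.0]]
scene [179 267  28  40 796] [193.22361809 286.07537688] [[435.0, -255.0, 98.0], [462.0, -240.0, 157.0], [475.0, -215.0, 161.0]]
scene [184 299  32  34 675] [201.1437037  319.64592593] [[438.0, -267.0, 5.0], [469.0, -250.0, 39.0], [487.0, -203.0, 61.0]]
scene [223 340  19  21 288] [232.04166667 349.82638889] [[528.0, -275.0, 3.0], [545.0, -263.0, 20.0], [560.0, -244.0, 24.0]]
```

View pics/z1.png

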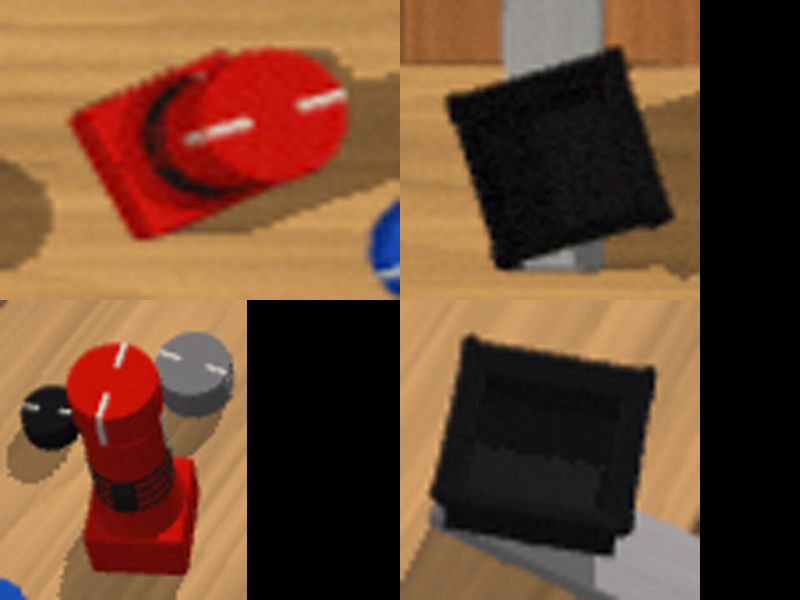

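```bash
cat > m.py <<'E'
from h import *
def capmeas(tag,z0,win=None,lo=-6,hi=8,x=None):
    for n in ("top","scene"):
        c=load(tag,n); P=cloud(c); im=c["image"].astype(int)
        hsv=cv2.cvtColor(c["image"],cv2.COLOR_BGR2HSV)
        m=(P[...,2]>z0+lo)&(P[...,2]<z0+hi)&(c["depth"]>0)
        if x is not None: m&=(abs(P[...,0]-x[0])<50)&(abs(P[...,1]-x[1])<50)
        num,lab,st,ce=cv2.connectedComponentsWithStats(m.astype(np.uint8))
        i=1+np.argmax(st[1:,4]); k=lab==i
        cn,_=cv2.findContours(k.astype(np.uint8),0,1); cn=max(cn,key=len)
        e=cv2.fitEllipse(cv2.convexHull(cn)); ctr=onplane(c,*e[0],z0)
        q=np.array([onplane(c,*p[0],z0) for p in cn])
        print(n,st[i],e,ctr.round(1),"medz",np.median(P[k][:,2]).round(1),"ext",np.ptp(q,axis=0).round(1))
        w=k&(hsv[...,1]<130)&(hsv[...,2]>120)
        u=np.argwhere(w)
        if len(u)>4:
            q=np.array([onplane(c,b,a,z0)[:2] for a,b in u])
            d=q-q.mean(0); l,V=np.linalg.eigh(d.T@d); v=V[:,1]
            print("  marks",len(u),q.mean(0).round(1),"angle",np.degrees(np.arctan2(v[1],v[0]))%180)
if __name__=="__main__":
    capmeas("a",158,x=(460,-230))
    # head top face and cup rim corners, minAreaRect on planes
    for n in("top","scene"):
        c=load("a",n);P=cloud(c)
        for nm,x,z,lo,hi in (("head",(455,-230),40,25,48),("cuprim",(570,30),75,55,85)):
            hsv=cv2.cvtColor(c["image"],cv2.COLOR_BGR2HSV)
            m=(P[...,2]>lo)&(P[...,2]<hi)&(abs(P[...,0]-x[0])<80)&(abs(P[...,1]-x[1])<80)
            if nm=="cuprim": m=(hsv[...,2]<60)&(abs(P[...,0]-x[0])<80)&(abs(P[...,1]-x[1])<80)&(P[...,2]>20)
            else: m&=(hsv[...,1]>150)&((hsv[...,0]<8)|(hsv[...,0]>170))
            num,lab,st,ce=cv2.connectedComponentsWithStats(m.astype(np.uint8))
            i=1+np.argmax(st[1:,4]);k=lab==i;u=np.argwhere(k)
            q=np.array([onplane(c,b,a,z)[:2] for a,b in u],np.float32)
            print(n,nm,st[i],"plane rect",cv2.minAreaRect(q),"cloud",np.percentile(P[k],[2,50,98],axis=0).round(0).tolist())
E
python3 m.py
```

```text
top [384 223  23  22 393] ((395.3349304199219, 233.52037048339844), (21.91865348815918, 22.716238021850586), 94.13985443115234) [ 453.9 -233.1  158. ] medz 158.7 ext [42.6 44.6  0. ]
  marks 26 [ 453.9 -234.2] angle 108.34354525076292
scene [179 267  26  25 500] ((191.39796447753906, 278.87469482421875), (24.054203033447266, 26.57289695739746), 69.72406768798828) [ 454.9 -234.7  158. ] medz 158.7 ext [47.8 47.4  0. ]
  marks 27 [ 453.9 -235.8] angle 109.0945569555752
top head [367 224  28  31 183] plane rect ((452.8984375, -232.2025146484375), (52.70321273803711, 55.62837600708008), 25.227359771728516) cloud [[421.0, -251.0, 27.0], [443.0, -217.0, 41.0], [484.0, -201.0, 48.0]]
top cuprim [272 151  31  43 930] plane rect ((595.788330078125, -26.699390411376953), (81.09176635742188, 70.80180358886719), 17.185680389404297) cloud [[556.0, -49.0, 42.0], [604.0, -22.0, 49.0], [639.0, 12.0, 76.0]]
scene head [184 299  32  29 358] plane rect ((456.3506164550781, -235.78387451171875), (55.650917053222656, 60.93929672241211), 26.28362464904785) cloud [[436.0, -266.0, 26.0], [469.0, -249.0, 40.0], [487.0, -203.0, 47.0]]
scene cuprim [ 295  237   41   37 1070] plane rect ((597.8693237304688, -28.552932739257812), (80.1526870727539, 73.81121826171875), 16.61922836303711) cloud [[557.0, -48.0, 44.0], [595.0, -14.0, 50.0], [638.0, 11.0, 75.0]]
```

```bash
cat > m2.py <<'E'
from h import *
def rimfit(tag,x=(598,-30)):
    for n in("top","scene"):
        c=load(tag,n);P=cloud(c);hsv=cv2.cvtColor(c["image"],cv2.COLOR_BGR2HSV)
        m=(hsv[...,2]<60)&(abs(P[...,0]-x[0])<75)&(abs(P[...,1]-x[1])<75)&(P[...,2]>68)&(P[...,2]<82)
        print(n,m.sum(),"rim z",np.median(P[m][:,2]).round(1))
        u=np.argwhere(m);q=np.array([onplane(c,b,a,75)[:2] for a,b in u],np.float32)
        print("  rim rect",cv2.minAreaRect(q))
        m=(hsv[...,2]<60)&(abs(P[...,0]-x[0])<35)&(abs(P[...,1]-x[1])<35)&(P[...,2]>40)&(P[...,2]<51)
        u=np.argwhere(m);q=np.array([onplane(c,b,a,46)[:2] for a,b in u],np.float32)
        print("  floor",m.sum(),np.median(P[m][:,2]),cv2.minAreaRect(q))
        # upper face of lip corners via whole mask edges
        m=(hsv[...,2]<60)&(abs(P[...,0]-x[0])<80)&(abs(P[...,1]-x[1])<80)&(P[...,2]>38)
        num,lab,st,ce=cv2.connectedComponentsWithStats(m.astype(np.uint8));i=1+np.argmax(st[1:,4])
        cn,_=cv2.findContours((lab==i).astype(np.uint8),0,1);cn=max(cn,key=len)
        a=cv2.approxPolyDP(cv2.convexHull(cn),3,True)[:,0]
        print("  silh",[(p.tolist(),onplane(c,*p,75)[:2].round(0).tolist()) for p in a])
if __name__=="__main__":
    rimfit("a")
    c=load("a","top")
    P=cloud(c);hsv=cv2.cvtColor(c["image"],cv2.COLOR_BGR2HSV)
    m=((hsv[...,0]<8)|(hsv[...,0]>170))&(hsv[...,1]>150)&(P[...,2]<60)
    for n in("top","scene"):
        c=load("a",n);P=cloud(c);hsv=cv2.cvtColor(c["image"],cv2.COLOR_BGR2HSV)
        m=((hsv[...,0]<8)|(hsv[...,0]>170))&(hsv[...,1]>150)&(abs(P[...,0]-455)<45)&(abs(P[...,1]+234)<45)&(P[...,2]>35)&(P[...,2]<46)
        u=np.argwhere(m);q=np.array([onplane(c,b,a,40)[:2] for a,b in u],np.float32)
        print(n,"head top",len(u),cv2.minAreaRect(q))
E
python3 m2.py
```

```text
top 413 rim z 71.6
  rim rect ((597.4112548828125, -31.078277587890625), (80.59138488769531, 79.53361511230469), 16.975914001464844)
  floor 590 46.543420811827815 ((601.75048828125, -31.95026397705078), (55.841400146484375, 57.25088882446289), 17.346609115600586)
  silh [([305, 150], [646.0, -56.0]), ([316, 183], [572.0, -80.0]), ([282, 193], [549.0, -6.0]), ([272, 159], [625.0, 17.0])]
scene 428 rim z 71.7
  rim rect ((599.563720703125, -33.21085739135742), (79.83360290527344, 84.71443176269531), 17.390338897705078)
  floor 574 46.747403338949965 ((598.388427734375, -31.485870361328125), (58.13016128540039, 71.54592895507812), 16.55837059020996)
  silh [([335, 244], [625.0, 16.0]), ([327, 280], [647.0, -71.0]), ([294, 275], [585.0, -92.0]), ([291, 268], [573.0, -80.0]), ([299, 237], [551.0, -4.0])]
top head top 149 ((453.30755615234375, -233.07086181640625), (52.70321273803711, 53.7086067199707), 25.227359771728516)
scene head top 253 ((454.6509094238281, -234.214111328125), (54.02312469482422, 56.5828742980957), 26.351402282714844)
```

Call:
jog_arm:
  increments:
    - [[15, -37, 0, 0, -1], [30, -74, 0, 0, -1], [45, -111, 0, 0, -1], [60, -148, 0, 0, -1], [75, -185, 0, 0, -1]]
  grip_force: 70

```text
time: 0.6
position: [236.1, 313.1, 252.7]
eef_rot: [[-0.952, 0.306, -0.0], [0.306, 0.952, -0.001], [0.0, -0.001, -1.0]]
contact_force: [1.3, 0.7, -0.6]
width: 85.6
```

Call:
jog_arm:
  increments:
    - [[15, -37, 0, 0, -1], [30, -74, 0, 0, -1], [45, -111, 0, 0, -1], [60, -148, 0, 0, -1], [75, -185, 0, 0, -1]]

```text
time: 1.1
position: [311.1, 128.2, 253.0]
eef_rot: [[-0.952, 0.306, -0.0], [0.306, 0.952, 0.0], [0.0, 0.0, -1.0]]
contact_force: [0.9, 0.4, 0.3]
width: 85.3
```

Call:
jog_arm:
  increments:
    - [[15, -37, 0, 0, -1], [30, -74, 0, 0, -1], [45, -111, 0, 0, -1], [60, -148, 0, 0, -1], [75, -185, 0, 0, -1]]

```text
time: 1.6
position: [386.1, -57.0, 252.9]
eef_rot: [[-0.952, 0.307, -0.0], [0.307, 0.952, 0.0], [0.0, 0.0, -1.0]]
contact_force: [1.0, 0.2, -0.2]
width: 85.2
```

Call:
jog_arm:
  increments:
    - [[17, -40, 0, 0, -1], [34, -80, 0, 0, -1], [51, -120, 0, 0, -1], [68, -170, 0, 0, -1], [68, -178, 0, 0, -1]]

```text
time: 2.1
position: [454.7, -237.4, 250.9]
eef_rot: [[-0.951, 0.31, -0.002], [0.31, 0.951, -0.0], [0.002, -0.001, -1.0]]
contact_force: [-0.3, 0.8, -0.8]
width: 85.2
```

Call:
jog_arm:
  increments:
    - [[0, 0, 0, 0, -1], [0, 0, -30, 0, -1], [0, 0, -60, 0, -1], [0, 0, -85, 0, -1], [0, 0, -95, 0, -1]]

```text
time: 2.6
position: [452.2, -230.5, 155.5]
eef_rot: [[-0.952, 0.305, -0.004], [0.305, 0.952, 0.004], [0.005, 0.002, -1.0]]
contact_force: [0.1, 0.7, -0.7]
width: 85.0
```

Call:
jog_arm:
  increments:
    - [[0, 0, -4, 0, -1], [0, 0, -7, 0, -1], [0, 0, -7, 0, 0], [0, 0, -7, 0, 1], [0, 0, -7, 0, 1]]

```text
time: 3.1
position: [454.7, -233.8, 152.6]
eef_rot: [[-0.952, 0.307, 0.002], [0.307, 0.952, -0.001], [-0.002, -0.001, -1.0]]
contact_force: [-0.4, -0.3, 7.3]
width: 44.1
```

Call:
jog_arm:
  increments:
    - [[0, 0, 0, 0, 1], [0, 0, 0, 0, 1], [0, 0, 0, 0, 1], [0, 0, 0, 0, 1], [0, 0, 0, 0, 1]]

```text
time: 3.6
position: [454.6, -234.0, 152.7]
eef_rot: [[-0.952, 0.307, 0.002], [0.307, 0.952, -0.002], [-0.002, -0.001, -1.0]]
contact_force: [-0.4, -0.4, 5.8]
width: 43.0
```

```bash
python3 - <<'E'
from h import *
snap("b")
s=load("b","scene"); cv2.imwrite("pics/b_z.png",cv2.resize(s["image"][200:360,130:290],None,fx=3.5,fy=3.5,interpolation=cv2.INTER_CUBIC))
print(env.sense()["position"],env.sense()["width"],env.sense()["contact_force"])
E
```

```text
[ 454.62460783 -234.02130098  152.71523127] 42.76149779657 [-1.2335683  -1.34203611  5.51727109]
```

View pics/b_z.png

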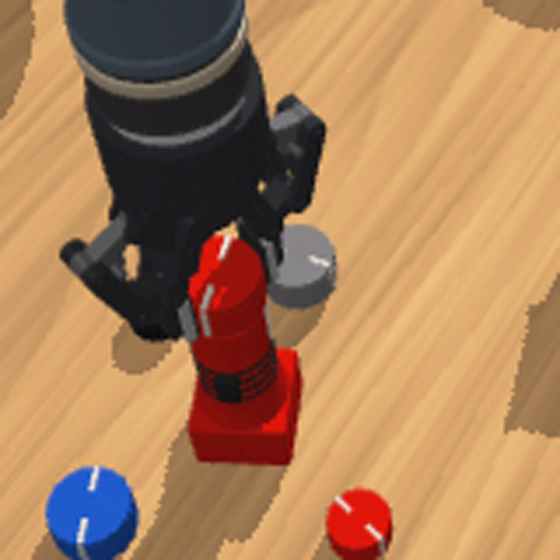

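Call:
jog_arm:
  increments:
    - [[0, 0, 5, 0, 1], [0, 0, 20, 0, 1], [0, 0, 45, 0, 1], [0, 0, 70, 0, 1], [0, 0, 95, 0, 1]]

```text
time: 4.2
position: [453.6, -232.8, 246.7]
eef_rot: [[-0.952, 0.307, -0.002], [0.307, 0.952, 0.002], [0.002, 0.001, -1.0]]
contact_force: [0.4, -0.1, -3.8]
width: 42.6
```

Call:
jog_arm:
  increments:
    - [[5, 7, 10, -0.03, 1], [15, 21, 10, -0.06, 1], [30, 42, 10, -0.1, 1], [45, 63, 10, -0.15, 1], [60, 84, 10, -0.154, 1]]

```text
time: 4.7
position: [514.2, -148.3, 256.0]
eef_rot: [[-0.893, 0.45, -0.001], [0.45, 0.893, 0.001], [0.002, 0.0, -1.0]]
contact_force: [1.0, 0.3, -3.4]
width: 42.8
```

Call:
jog_arm:
  increments:
    - [[15, 21, 0, 0, 1], [35, 49, 0, 0, 1], [55, 77, 0, 0, 1], [75, 105, 0, 0, 1], [84, 118, 0, 0, 1]]

```text
time: 5.2
position: [599.0, -28.5, 255.4]
eef_rot: [[-0.895, 0.447, -0.001], [0.447, 0.895, 0.002], [0.002, 0.001, -1.0]]
contact_force: [1.6, -0.1, -4.1]
width: 42.3
```

Call:
jog_arm:
  increments:
    - [[0, 0, 0, 0, 1], [0, 0, 0, 0, 1], [0, 0, 0, 0, 1]]

```text
time: 5.5
position: [597.4, -32.3, 256.2]
eef_rot: [[-0.893, 0.45, -0.001], [0.45, 0.893, -0.001], [0.001, -0.001, -1.0]]
contact_force: [-0.2, -0.6, -3.6]
width: 42.5
```

```bash
python3 - <<'E'
from h import *
snap("c")
s=load("c","scene"); cv2.imwrite("pics/c_z.png",cv2.resize(s["image"][150:330,220:400],None,fx=3.2,fy=3.2,interpolation=cv2.INTER_CUBIC))
print(env.sense()["position"],env.sense()["width"],env.sense()["contact_force"])
E
```

```text
[597.5454057  -32.42376558 256.50259009] 43.06063420060135 [ 0.00509713 -0.00809049 -3.52953459]
```

View pics/c_z.png

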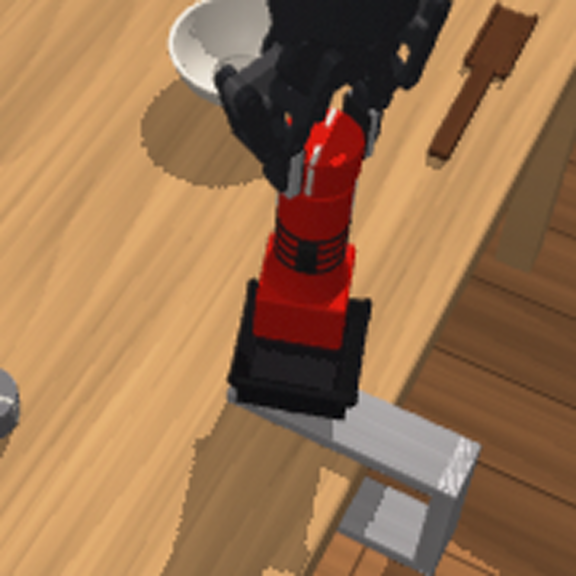

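View pics/c_top.png

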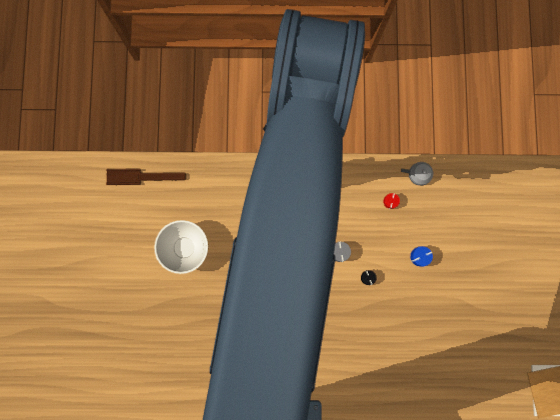

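```bash
python3 - <<'E'
from h import *
s=load("c","scene");P=cloud(s);hsv=cv2.cvtColor(s["image"],cv2.COLOR_BGR2HSV)
red=((hsv[...,0]<8)|(hsv[...,0]>172))&(hsv[...,1]>150)&(hsv[...,2]>60)&(abs(P[...,0]-598)<60)&(abs(P[...,1]+32)<60)
k=red&(P[...,2]<152)
print(k.sum(),np.percentile(P[k],[1,50,99],axis=0).round(1).tolist())
cn,_=cv2.findContours(k.astype(np.uint8),0,1);cn=max(cn,key=len)
a=cv2.approxPolyDP(cv2.convexHull(cn),2.5,True)[:,0];
for p in a: print(p,P[p[1],p[0]].round(0),"z104",onplane(s,*p,104)[:2].round(1),"z144",onplane(s,*p,144)[:2].round(1))
# head top
k=red&(P[...,2]<147)&(P[...,2]>140)
u=np.argwhere(k);q=np.array([onplane(s,b,a,144)[:2] for a,b in u],np.float32);print(len(u),cv2.minAreaRect(q))
E
```

```text
570 [[568.0, -63.9, 104.8], [605.2, -53.3, 138.4], [628.7, -3.7, 151.4]]
[304 223] [565. -16. 142.] z104 [552.8  13.1] z144 [565.2 -17.1]
[330 227] [614.  -2. 144.] z104 [604.1  29.8] z144 [613.7  -1.3]
[325 258] [628. -48. 108.] z104 [627.5 -45.3] z144 [636.  -72.3]
[299 254] [579. -62. 105.] z104 [579.1 -61.5] z144 [590.1 -87.7]
202 ((597.3434448242188, -33.19856262207031), (53.54441452026367, 55.12431716918945), 17.617870330810547)
```

Call:
jog_arm:
  increments:
    - [[1, 0, -8, -0.01, 1], [1, 0, -16, -0.01, 1], [1, 0, -24, -0.01, 1], [1, 0, -30, -0.01, 1], [1, 0, -34, -0.01, 1]]

```text
time: 6.1
position: [598.5, -31.3, 220.9]
eef_rot: [[-0.889, 0.458, -0.002], [0.458, 0.889, 0.0], [0.002, -0.001, -1.0]]
contact_force: [-0.4, -0.7, -4.2]
width: 43.0
```

Call:
jog_arm:
  increments:
    - [[0, 0, -2, 0, 1], [0, 0, -4, 0, 1], [0, 0, -6, 0, 1], [0, 0, -8, 0, 1], [0, 0, -10, 0, 1]]

```text
time: 6.6
position: [599.2, -31.3, 212.5]
eef_rot: [[-0.889, 0.458, 0.001], [0.458, 0.889, -0.0], [-0.001, 0.0, -1.0]]
contact_force: [-0.4, 0.1, -3.4]
width: 42.8
```

Foot is now at about z=59.8 and 14 mm remain. No contact so far.

Call:
jog_arm:
  increments:
    - [[0, 0, -2, 0, 1], [0, 0, -4, 0, 1], [0, 0, -6, 0, 1], [0, 0, -8, 0, 1], [0, 0, -8, 0, 1]]

```text
time: 7.1
position: [598.8, -31.3, 203.8]
eef_rot: [[-0.889, 0.458, -0.001], [0.458, 0.889, 0.0], [0.001, -0.0, -1.0]]
contact_force: [0.6, -0.5, -4.2]
width: 42.9
```

Call:
jog_arm:
  increments:
    - [[0, 0, -2, 0, 1], [0, 0, -4, 0, 1], [0, 0, -4, 0, 1]]

```text
time: 7.4
position: [598.9, -31.3, 199.9]
eef_rot: [[-0.889, 0.458, -0.001], [0.458, 0.889, 0.0], [0.001, -0.0, -1.0]]
contact_force: [-0.9, -0.2, -4.4]
width: 42.8
```

Call:
jog_arm:
  increments:
    - [[0, 0, -1.5, 0, 1], [0, 0, -3, 0, 1], [0, 0, -3, 0, 1]]

```text
time: 7.7
position: [599.9, -31.2, 198.9]
eef_rot: [[-0.889, 0.458, 0.003], [0.458, 0.889, 0.0], [-0.003, 0.001, -1.0]]
contact_force: [0.8, 1.2, 1.3]
width: 42.7
```

```bash
python3 - <<'E'
from h import *
s=env.sense();print(s["position"],s["contact_force"],s["torque"])
E
```

```text
[599.87405771 -31.1857656  198.90863571] [0.76735462 1.21439584 1.25179206] [ 0.17973108 -0.05097154  0.06284746]
```

Call:
jog_arm:
  increments:
    - [[0, 0, -2, 0, 1], [0, 0, -4, 0, 1], [0, 0, -4, 0, 1], [0, 0, -4, 0, 1]]

```text
time: 8.1
position: [600.4, -31.2, 198.2]
eef_rot: [[-0.889, 0.458, 0.007], [0.458, 0.889, -0.001], [-0.006, 0.003, -1.0]]
contact_force: [-1.8, 1.3, 11.4]
width: 42.7
```

```bash
cat > look.py <<'E'
import sys
from h import *
t=sys.argv[1]
c=env.read_camera("scene");np.savez(f"pics/{t}_scene.npz",**c)
s=c;cv2.imwrite(f"pics/{t}_z.png",cv2.resize(s["image"][190:310,250:370],None,fx=5,fy=5,interpolation=cv2.INTER_CUBIC))
e=env.sense();print(e["position"],e["contact_force"],e["torque"],e["qpos"].round(1))
P=cloud(s);hsv=cv2.cvtColor(s["image"],cv2.COLOR_BGR2HSV)
red=((hsv[...,0]<8)|(hsv[...,0]>172))&(hsv[...,1]>150)&(hsv[...,2]>60)&(abs(P[...,0]-598)<60)&(abs(P[...,1]+32)<60)
k=red&(P[...,2]<98);print("head z pct",np.percentile(P[k][:,2],[5,50,75,90]).round(1))
k=red&(P[...,2]<91)&(P[...,2]>80);u=np.argwhere(k);q=np.array([onplane(s,b,a,86)[:2] for a,b in u],np.float32);print(len(u),np.median(P[k][:,2]),cv2.minAreaRect(q))
k=red;print("max z",np.percentile(P[k][:,2],[95,99]))
E
python3 look.py d
```

```text
[600.39946149 -31.21543205 198.23427111] [-2.24806458  1.98852976 11.98550388] [ 0.28933377  0.44952031 -0.01096911] [-9.4 13.4 11.3 87.4  0.  17.9]
head z pct [63.9 85.3 88.9 94.2]
222 86.1274963993784 ((599.73486328125, -32.595985412597656), (53.76678466796875, 55.8892936706543), 17.406116485595703)
max z [205.09435808 206.84242415]
```

View pics/d_z.png

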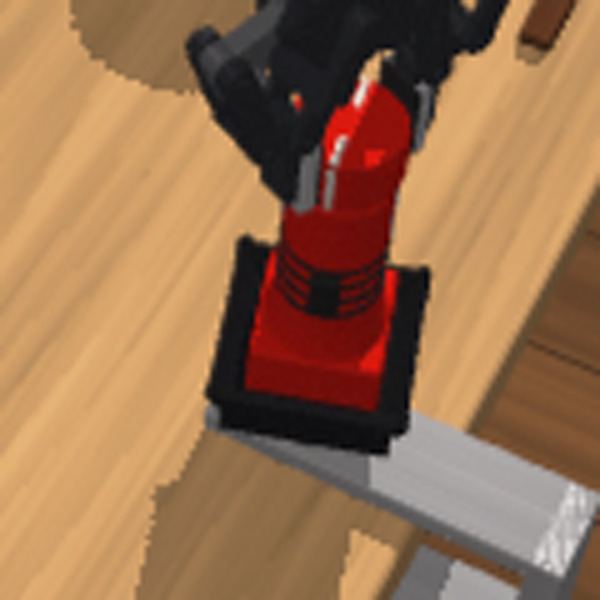

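Head top is at z=86.1 (floor 46 + 40), head yaw 17.4° and the cup is at about 17°, so the torch is fully home. The cap is about 97° clockwise of the torch axis. Start unscrewing.

Call:
jog_arm:
  increments:
    - [[0, 0, 0, 0.06, 1], [0, 0, 0, 0.14, 1], [0, 0, 0, 0.22, 1], [0, 0, 0, 0.3, 1], [0, 0, 0, 0.38, 1]]
  grip_force: 90

```text
time: 8.65
position: [601.1, -31.1, 198.5]
eef_rot: [[-0.996, 0.092, 0.008], [0.092, 0.996, -0.0], [-0.008, 0.0, -1.0]]
contact_force: [-1.0, 1.2, 11.4]
width: 42.4
```

```bash
python3 look.py e
```

```text
[601.05939889 -31.20006329 198.43851474] [-1.08340916  1.15304707 11.5246813 ] [ 0.3403916   0.29030361 -0.03489299] [-9.4 13.4 11.3 87.4  0.1 -4.2]
head z pct [64.2 85.4 89.  93.8]
222 86.48218831007365 ((599.746337890625, -32.632625579833984), (53.76678466796875, 55.96610641479492), 17.406116485595703)
max z [205.11643234 207.20340908]
```

View pics/e_z.png

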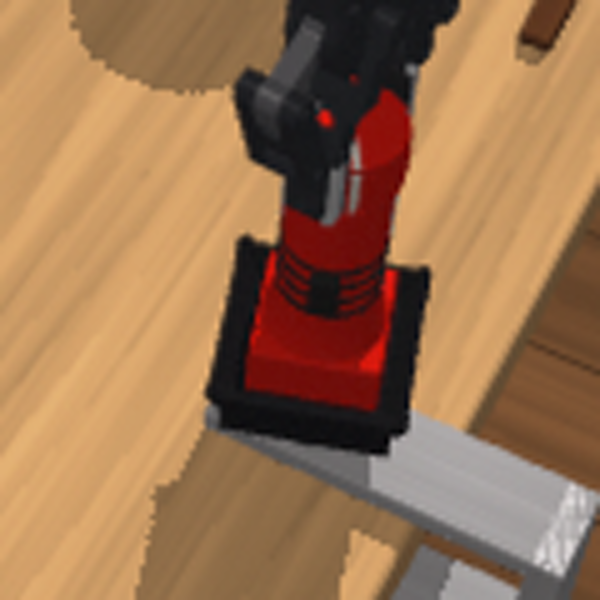

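The cap mark turned with the finger while the head stayed put. Continue turning.

Call:
jog_arm:
  increments:
    - [[0, 0, 0, 0.08, 1], [0, 0, 0, 0.17, 1], [0, 0, 0, 0.26, 1], [0, 0, 0, 0.35, 1], [0, 0, 0, 0.44, 1]]

```text
time: 9.2
position: [601.2, -30.9, 198.5]
eef_rot: [[-0.94, -0.341, 0.009], [-0.341, 0.94, 0.0], [-0.008, -0.003, -1.0]]
contact_force: [-1.8, 1.4, 10.5]
width: 42.3
```

Call:
jog_arm:
  increments:
    - [[0, 0, 0, 0.09, 1], [0, 0, 0, 0.18, 1], [0, 0, 0, 0.27, 1], [0, 0, 0, 0.36, 1], [0, 0, 0, 0.45, 1]]

```text
time: 9.7
position: [601.2, -30.8, 198.5]
eef_rot: [[-0.698, -0.716, 0.009], [-0.716, 0.698, 0.0], [-0.006, -0.006, -1.0]]
contact_force: [-1.2, 4.1, 11.6]
width: 42.5
```

Call:
jog_arm:
  increments:
    - [[0, 0, 0, 0.09, 1], [0, 0, 0, 0.18, 1], [0, 0, 0, 0.27, 1], [0, 0, 0, 0.33, 1], [0, 0, 0, 0.33, 1]]

```text
time: 10.2
position: [601.1, -30.8, 198.5]
eef_rot: [[-0.43, -0.903, 0.008], [-0.903, 0.43, 0.0], [-0.004, -0.008, -1.0]]
contact_force: [-1.0, 2.0, 11.6]
width: 42.2
```

```bash
python3 look.py f
```

```text
[601.04647575 -30.84691737 198.44836137] [-2.12874052  2.37173595 10.43314255] [ 0.5000815   0.24047596 -0.0382085 ] [ -9.4  13.4  11.3  87.4   0.1 -73.8]
head z pct [64.  85.4 89.2 94.1]
219 86.36772989576002 ((599.746337890625, -32.632625579833984), (53.76678466796875, 55.96610641479492), 17.406116485595703)
max z [205.13446393 206.8885983 ]
```

View pics/f_z.png

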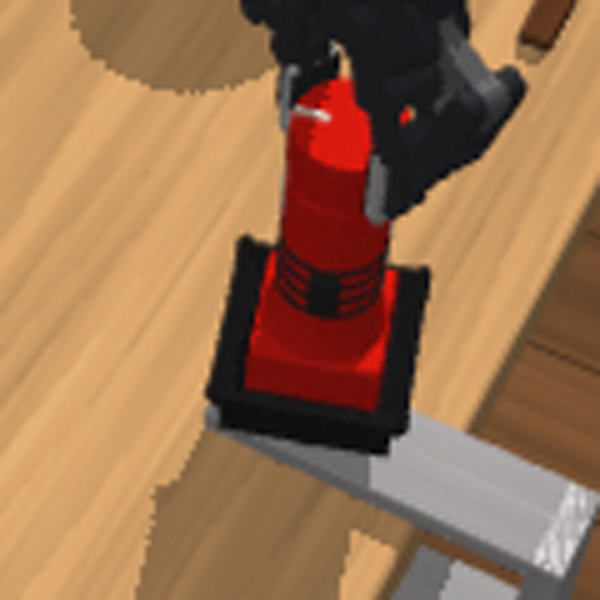

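```bash
python3 - <<'E'
from h import *
c=load("f","scene");P=cloud(c);hsv=cv2.cvtColor(c["image"],cv2.COLOR_BGR2HSV)
w=(hsv[...,1]<90)&(hsv[...,2]>120)&(P[...,2]>198);w[:, :305]=0;w[:,320:]=0;w[:208]=0;w[218:]=0
u=np.argwhere(w);q=np.array([onplane(c,b,a,204)[:2] for a,b in u]);print(u.tolist());
d=q-q.mean(0);l,V=np.linalg.eigh(d.T@d);print(q.mean(0),np.degrees(np.arctan2(V[1,1],V[0,1]))%180)
v=q.mean(0)-[599.5,-32];print("from centre",np.degrees(np.arctan2(v[1],v[0]))%180,np.hypot(*v))
E
```

```text
[[211, 309], [211, 310], [212, 309], [212, 310], [212, 311], [212, 312], [212, 313], [212, 314], [213, 313], [213, 314], [213, 315]]
[584.84927276 -32.36875363] 10.094578651552439
from centre 1.4418101263956373 14.655367207796575
```

Cap axis measures about 10° against the torch's 17°, inside the 30° window. Lift a little and check.

Call:
jog_arm:
  increments:
    - [[0, 0, 2, 0, 1], [0, 0, 5, 0, 1], [0, 0, 8, 0, 1], [0, 0, 11, 0, 1], [0, 0, 14, 0, 1]]

```text
time: 10.75
position: [598.7, -31.3, 206.7]
eef_rot: [[-0.432, -0.902, -0.002], [-0.902, 0.432, 0.0], [0.001, 0.001, -1.0]]
contact_force: [0.7, 0.7, -0.6]
width: 42.5
```

```bash
python3 look.py g
```

```text
[598.85284685 -31.38377758 207.2477838 ] [-0.05972218 -0.04018267 -0.43706349] [0.12722594 0.05255113 0.01034594] [ -9.4  13.7  12.6  88.9  -0.  -73.8]
head z pct [63.6 85.4 88.6 93.7]
227 86.33495274982138 ((599.6972045898438, -33.21936798095703), (53.83638000488281, 57.43689727783203), 16.958812713623047)
max z [213.37864979 215.38003898]
```

View pics/g_z.png

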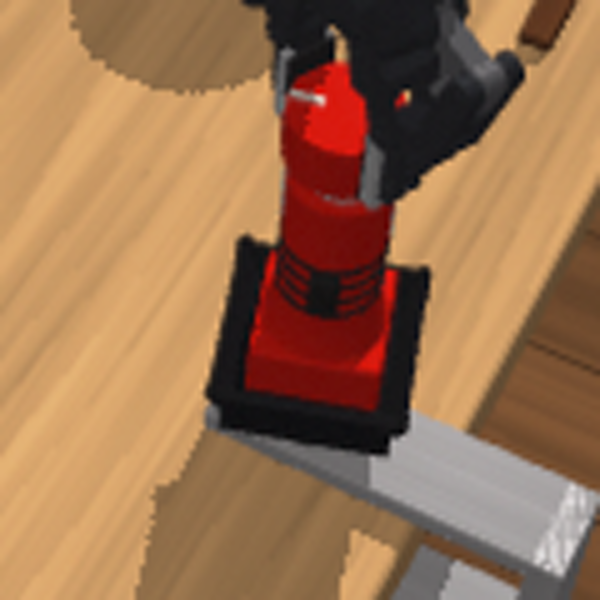

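The torch stayed home and the cap has separated, with the wrist carrying only the cap's weight. I'll lift 39 mm more for the 30 mm gap.

Call:
jog_arm:
  increments:
    - [[0, 0, 5, 0, 1], [0, 0, 12, 0, 1], [0, 0, 19, 0, 1], [0, 0, 26, 0, 1], [0, 0, 32, 0, 1]]

```text
time: 11.3
position: [599.3, -31.5, 240.4]
eef_rot: [[-0.432, -0.902, 0.001], [-0.902, 0.432, -0.0], [-0.0, -0.001, -1.0]]
contact_force: [-0.7, 0.2, 0.1]
width: 42.5
```

Call:
jog_arm:
  increments:
    - [[0, 0, 4, 0, 1], [0, 0, 7, 0, 1], [0, 0, 7, 0, 1], [0, 0, 7, 0, 1], [0, 0, 7, 0, 1]]

```text
time: 11.8
position: [598.9, -31.3, 245.8]
eef_rot: [[-0.432, -0.902, -0.001], [-0.902, 0.432, 0.0], [0.0, 0.001, -1.0]]
contact_force: [-0.3, 0.1, -0.1]
width: 42.4
```

```bash
python3 look.py i; python3 - <<'E'
from h import *
s=load("i","scene");P=cloud(s);hsv=cv2.cvtColor(s["image"],cv2.COLOR_BGR2HSV)
red=((hsv[...,0]<8)|(hsv[...,0]>172))&(hsv[...,1]>150)&(hsv[...,2]>60)&(P[...,2]>95)
num,lab,st,ce=cv2.connectedComponentsWithStats(red.astype(np.uint8))
for i in range(1,num):
    if st[i,4]>20: print(st[i],ce[i],np.percentile(P[lab==i],[2,50,98],axis=0).round(1).tolist())
E
```

```text
[598.85172563 -31.30208719 245.8277844 ] [ 0.42829776 -0.36431927 -0.04407711] [ 0.01737461 -0.01813963 -0.02266849] [ -9.4  14.1  17.5  93.4  -0.  -73.8]
head z pct [64.  85.3 88.8 94.1]
222 86.26230857395495 ((599.5928955078125, -32.44276809692383), (53.7085075378418, 55.76021957397461), 17.113168716430664)
max z [252.5536552  256.35753477]
[308 187  18  29 396] [316.70959596 201.56818182] [[578.5, -54.0, 228.1], [595.2, -46.1, 250.8], [611.3, -15.8, 274.0]]
[303 218  27  42 563] [315.81705151 239.97690941] [[580.2, -51.7, 96.1], [605.7, -45.6, 150.0], [619.9, -21.1, 176.3]]
```

View pics/i_z.png

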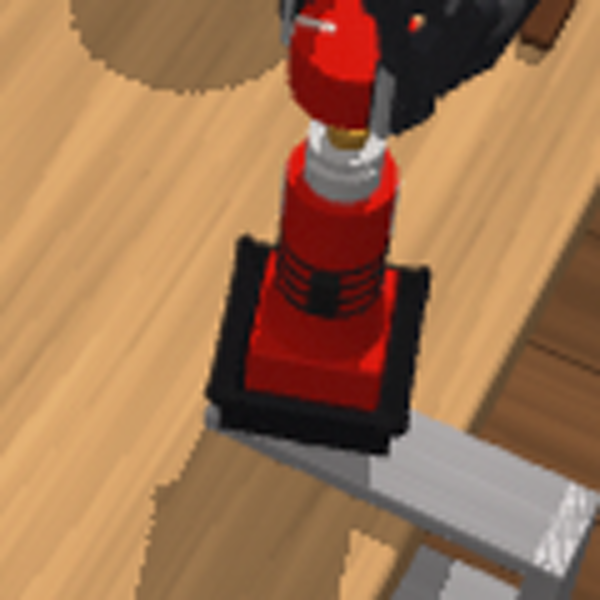

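```bash
python3 -c "
from h import *
print(env.sign_off())"
```

```text
the job is handed in; nothing more can be done
None
```

The torch is fully home in the cup with its cap unscrewed. The arm is holding the cap level over the open end with about 30 mm of clear air. I handed the job in at about 11.9 s; no verdict was reported.

I gripped the torch by its cap, carried it to the cup and lowered it in. Then I turned the cap about 92° anticlockwise and lifted it straight up.

**Last checks:**
- **Torch:** its head top measured z ≈ 86 mm, as it should when home, and its yaw was about 17°, matching the cup. The head did not move while the cap was turned or lifted.
- **Gap:** the camera showed the open threaded neck, with the cap's rim about 30 mm above the mouth.
- **Position:** the tool was level, with its centre within about 1 mm sideways of the torch's axis.
- **Force:** the wrist force was about zero.
- **Bowl, bell and shoehorn:** nothing touched them, but I did not measure their positions again at the end.

**Readings that disagreed:**
- **Finger opening:** it read about 42.5 mm on the 45 mm cap, but the grip held without visible slip.
- **Cap angle before lifting:** the mark's direction gave about 10°, and its position relative to the centre gave about 1°. Both were within the 30° release window.

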